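Space the slats of a vent panel with a bridge spacer

TASK

One slat of the vent panel is already screwed down at one end; set the two loose slats parallel to it at equal 40 mm gaps. Pick up the bridge-shaped wooden spacer by its handle and stand it over the nearer loose slat, thick leg towards the screwed-down slat, draw it that way until the thick leg meets that slat, then lift it and step it on to do the same with the second loose slat against the first, and leave the spacer standing there over the second slat.

Things in the scene. Friction and masses are not known exactly. Their poses are not given: they have to be found in the camera images.
- spacer_grip (a point): Centre of the handle of the wooden bridge spacer, 70 (x) by 82 (y) by 90 mm high, 0.18 kg; 70 mm above its feet. Handle 50 (x) by 32 (y) mm, top 43 mm: grip across y. Legs along x, 34 mm high: thick y +19 to +41 mm, thin y -29 to -41; a slat fits loosely between. Thick leg on one slat, thin leg pushing the next: gap 40. z up, +y starts roughly to robot's left. Not the knobbed sanding block or plain block.
- fixed_slat (a point): Centre of the dark wood slat screwed to the panel (two screw heads on top), fixed; 200 (x) by 30 (y) by 24 mm high. The panel's top face is 12 mm below this point; panel 240 by 300 by 12 mm plywood, fixed to the bench, from y = +25 to -275 mm here. The row runs from here to this frame's -y (robot's right). A flat pencil lies on the panel's far end.
- slat_a_mid (a point): Centre of the first loose slat, next to the screwed-down one: dark wood, 200 (x) by 30 (y) by 24 mm high, about 0.11 kg, lying on the panel, its +y towards the screwed-down slat. The gap between them starts too wide. Spaced right, centres are 70 mm apart.
- slat_b_mid (a point): Centre of the second loose slat, beyond the first: same size and axes as the first. A much shorter dark offcut elsewhere on the bench does not belong to the row.
Not all that is in view belongs to the job. What is shaped like the part that bears slat_a_mid but white is not meant.

How it is judged:
By the outcome, as a careful person would: the job done as asked, in the order asked, and still so for the second after the job is handed in, with the robot touching nothing.
It also fails if it takes over 51 s, if anything falls off the work surface, if the arm or the gripper's body presses on something with over 40 N, if the wrist force passes 120 N, or if a joint passes its speed limit or range.

ROBOT

A 6-joint arm with a two-finger parallel gripper is mounted at the origin on the work surface. World frame = base frame: x ahead of the robot, y to its left, z up, the work surface at z = 0. Lengths are in m, angles in rad, forces in N, time in s.
With the tool pointing down it reaches from about 0.4 to 0.825 m from the base axis. Payload 7 kg.
Tool frame: the origin (TCP) lies on the front face of the gripper's body, between the roots of the fingers; the fingertips stand 66 mm ahead of it and the grasp point (between the pads) lies 47 mm ahead of it; z points along the fingers, y is the line along which they close (so a half turn about z gives the same grasp; the last joint's range is limited). The gripper opens to 88 mm and grips with 3 to 60 N. Pads are 19 mm wide; open, the fingers measure 130 mm over their backs; the gripper's body (78 mm by 193 mm) begins 47 mm behind the grasp point.
Start: joints at [-0.879, 0.359, 0.012, 0, -1.224, -0.288], TCP at [0.265, -0.621, 0.292] pointing down, gripper open.
Joint ranges: [-3.07, 3.07], [-1.43, 2.12], [-1.02, 1.25], [-3.03, 1.67], [-3.05, -0], [-3.03, 3.03]. Speed limits (rad/s): [2.39, 2.39, 3.01, 3.14, 3.14, 3.14].

INTERFACE

Orientations are given as [roll, pitch, yaw] about the fixed x, y, z axes, in that order (R = Rz(yaw) Ry(pitch) Rx(roll)).
In Python, from station import arm gives the robot as it stands. The module is installed in compiled form; this text tells all that it offers.
- The arm moves only by the tool move_arm, never from a script. Its argument "increments" is a list of rows, each an object of numbers: "jaw": the gripper command: -1 is shut, 1 is fully open, values between are in proportion; "dx", "dy", "dz": the shift along the tool's x, y, z in m; "twist": the turn about the tool's z in rad. A call has 1 to 12 rows; each row shifts and turns the commanded pose from where the row before left it, along the tool's axes as they then stand; what a row does not reach is not made up. A row lasts 1/12 s, in which the tool goes at most 41.7 mm and 7.16 degrees, less where a joint would pass 70% of its speed; a pose out of reach is approached as far as the arm can. A call is refused whole if a number of a shift passes 0.0417 or a number of a turn 0.125, either way. A call with a gripper value outside its range is refused whole. The fingers move at their own pace and stop on an object; "force" is the grip in N (left out, the last holds). Time passes only in rows, so rows that do not move let the fingers close. It gives the time, the measured TCP pose, the force, the opening and the grip force at its end, in the units of the state.
- arm.get_state(): the state, without advancing time (a new reading comes with each control period).
- arm.grab_frame(name): name is "scene" or "side" or "wrist"; returns the picture (384x512x3 uint8, blue, green, red); there is no depth.
- arm.camera_info(name): a dict with "K" (3x3 intrinsics, pixels), "k1" (the pictures are not rectified: a ray, as slopes to the right and down, at radius r is drawn at 1 + k1 r^2 times it, then the intrinsics apply), "extrinsics" (4x4, takes a point from camera to world coordinates). Camera axes: x right, y down, z forward; pixel columns grow to the right and rows downward; lengths in m; the calibration is good to about 2 mm. A picture is of the moment at which its call begins: read the wrist's pose just before it. camera_info takes no time and is no camera call; for the wrist camera it gives the pose at the moment of the call.
- arm.job_done(): hands the job in; it is judged then, once.
Trained networks look in the newest picture that a camera, given by its name, has taken for a name from the list of things; names that differ only in an ending like _2 or _b are one class to them, and where a whole thing is asked for, a point or a joint stands for the part that bears it (a point fixed in the world has none). Each returns a list of dicts, best first, with "score" (0 to 1); they miss things now and then, are a little off and sometimes report something else, mostly with a low value. They report only what shows in the picture. A call takes as long as a camera call. They do not tell look-alikes from the thing itself.
- arm.find_in(camera, name): "position" ([x, y, z] in m, in world coordinates, good to about 4 mm: the middle of the surface that is visible of it).
- arm.silhouettes(camera, name): "pixels" (384x512 bool, what is visible of it).
- arm.pinpoint(camera, name): "position" ([x, y, z] in m, in world coordinates, good to about 4 mm: a listed point, or the origin of a listed thing).
The state is a dict: "t": time; "q": joint angles; "qd": joint speeds; "joint_efforts": joint torques, N m; "eef_pos": TCP position; "ee_rot": TCP orientation; "force": force on the tool from outside, world axes, zero at the start; "moment": the same for the moment, N m; "width": finger opening in m; "gripper_force": force on a finger pad.
Only numpy, scipy, OpenCV 4.12 (cv2) and the standard library are available. Lean on these libraries where they do the work, as an engineer would, in place of code of your own. Each camera call takes 0.05 s, during which the arm holds its last target. There are 200 camera calls.

## Working session

There is one attempt and no reset: what is moved stays moved. The work goes in short steps, Python scripts to look and compute and a tool call to move; the robot and the scene stay as the last step left them, time stands still between calls to the robot, and variables do not carry over. Pictures are saved under pics/ and viewed, at most 13 in all, crops included, and the job is handed in when it is done.

Besides the shell and the picture viewer there is one more tool, called after "Emit:" as name(argument=value, ...) on one line, values as JSON. move_arm: Moves the arm, as the interface text tells. Its arguments: {"type":"object","properties":{"increments":{"type":"array"},"force":{"type":"number"}},"required":["increments"]}

```bash
mkdir -p pics
python3 - <<'E'
from station import arm
import cv2,numpy as np
s=arm.get_state();print(s['t'],s['eef_pos'],s['ee_rot'],s['width'],s['force'])
a=arm.grab_frame('scene');b=arm.grab_frame('side')
cv2.imwrite('pics/a.png',cv2.resize(np.vstack([a,b]),None,fx=.78,fy=.78) if 0 else a);cv2.imwrite('pics/b.png',b)
for c in('scene','side'):
  for n in('spacer_grip','fixed_slat','slat_a_mid','slat_b_mid'):
    print(c,n,[(np.round(d['position'],3).tolist(),round(d['score'],2)) for d in arm.pinpoint(c,n)])
  print(np.round(arm.camera_info(c)['extrinsics'],2).tolist())
E
```

```text
0.0 [ 0.26504771 -0.62037508  0.29120801] [ 3.13992802e+00 -1.56635902e-04 -2.73790575e+00] 0.0873770109630839 [0.02561817 0.46527548 0.134519  ]
scene spacer_grip [([0.466, 0.328, 0.067], 0.8)]
scene fixed_slat [([0.558, 0.14, 0.024], 0.55)]
scene slat_a_mid [([0.286, 0.364, 0.009], 0.83), ([0.244, -0.258, 0.012], 0.77), ([0.566, 0.042, 0.024], 0.66)]
scene slat_b_mid [([0.571, -0.046, 0.024], 0.93)]
[[-0.37, 0.71, -0.6, 1.04], [0.93, 0.28, -0.24, 0.24], [-0.01, -0.64, -0.77, 0.83], [0.0, 0.0, 0.0, 1.0]]
side spacer_grip [([0.466, 0.327, 0.071], 0.67)]
side fixed_slat [([0.558, 0.139, 0.024], 0.77)]
side slat_a_mid [([0.565, 0.041, 0.024], 0.96), ([0.289, 0.367, 0.014], 0.74)]
side slat_b_mid [([0.564, -0.041, 0.023], 0.96)]
[[-0.78, -0.39, 0.5, -0.13], [-0.63, 0.5, -0.59, 0.7], [-0.02, -0.77, -0.64, 0.79], [0.0, 0.0, 0.0, 1.0]]
```

View pics/a.png

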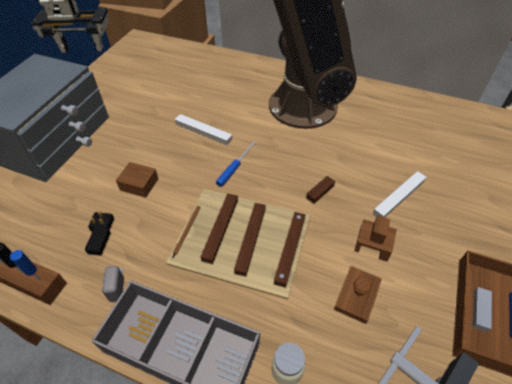

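View pics/b.png

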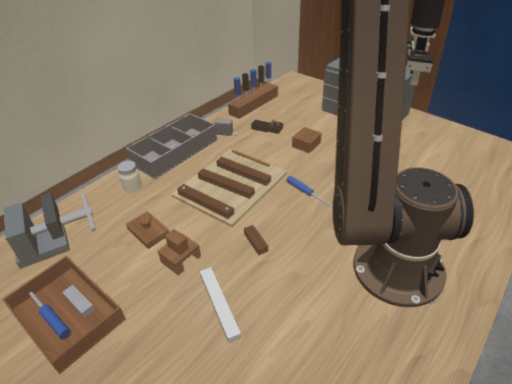

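The scene picture shows the panel with three dark slats. The fixed slat, with its screw heads, is at about (291,249), slat a at (251,239) and slat b at (220,228). There are three candidates for the spacer: the bridge at scene (377,238), the knobbed sanding block at (358,292) and the plain block at (138,180). The bridge fits, because it has legs and a rectangular handle. The white strips and the short offcut at (320,189) are decoys. I'll confirm with a crop and measure the yaws.

```bash
cat > h.py <<'E'
from station import arm
import cv2,numpy as np
def ray(c,uv,z):
    i=arm.camera_info(c);K=np.array(i['K']);E=np.array(i['extrinsics'])
    uv=np.atleast_2d(np.array(uv,float))
    d=cv2.undistortPoints(uv[:,None],K,np.array([i['k1'],0,0,0.]))[:,0]
    r=np.c_[d,np.ones(len(d))]@E[:3,:3].T;o=E[:3,3]
    return o+r*((z-o[2])/r[:,2:])
def rect(c,mask,z):
    m=mask.astype(np.uint8);cn=max(cv2.findContours(m,0,1)[0],key=cv2.contourArea)[:,0]
    p=ray(c,cn,z)[:,:2]*1000
    (ctr,wh,a)=cv2.minAreaRect(p.astype(np.float32))
    if wh[0]<wh[1]: a-=90;wh=wh[::-1]
    return np.round(ctr,1),np.round(wh,1),round((a+90)%180-90,1)
E
python3 - <<'E'
from h import *
f=arm.grab_frame('scene');g=arm.grab_frame('side')
A=cv2.resize(f[180:330,320:420],None,fx=4,fy=4,interpolation=2);B=cv2.resize(g[200:350,120:220],None,fx=4,fy=4,interpolation=2)[:600,:400]
cv2.imwrite('pics/c.png',np.hstack([A,B]))
for c in('scene','side'):
  for n in('fixed_slat','slat_a_mid','slat_b_mid','spacer_grip'):
    for d in arm.silhouettes(c,n): print(c,n,round(d['score'],2),np.round(np.argwhere(d['pixels']).mean(0)),rect(c,d['pixels'],.03))
E
```

```text
scene fixed_slat 0.78 [245. 246.] (array([580.5,  19.8]), array([297.8, 244. ]), -85.7)
scene slat_a_mid 0.87 [129. 204.] (array([ 259.3, -245.1]), array([208.5,  50.1]), 81.8)
scene slat_a_mid 0.85 [195. 399.] (array([299.3, 362. ]), array([215. ,  39.4]), -27.5)
scene slat_a_mid 0.59 [239. 250.] (array([568.1,  41.1]), array([209.4,  33.9]), 7.5)
scene slat_b_mid 0.82 [229. 219.] (array([568.1, -40.9]), array([211.6,  36.3]), 5.6)
scene spacer_grip 0.58 [237. 377.] (array([453.5, 325.9]), array([124.6,  87.2]), -0.3)
side fixed_slat 0.61 [191. 227.] (array([552.5,  32.1]), array([301. , 255.2]), -85.2)
side slat_a_mid 0.87 [306. 220.] (array([278.5, 369.2]), array([208.6,  34.5]), -27.3)
side slat_a_mid 0.74 [183. 226.] (array([564.6,  41.3]), array([214.5,  51.2]), 7.5)
side slat_b_mid 0.79 [171. 244.] (array([564.9, -39.9]), array([214.5,  53.1]), 5.0)
side spacer_grip 0.82 [251. 178.] (array([475.2, 326.2]), array([134. , 102.3]), 0.3)
```

View pics/c.png

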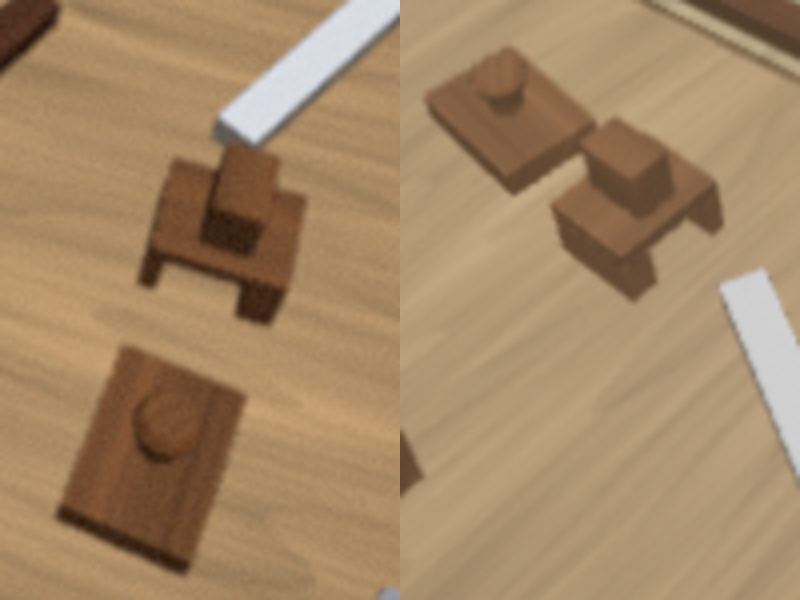

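The crop shows the bridge spacer at left-crop (230,230), with its thick leg on the right (world +y). The knobbed block below it is the decoy. Now I'll plan the transit.

```bash
cat > plan.py <<'E'
# prints rows from current (or given) pose through waypoints; yaw-only turns
import numpy as np
from station import arm
def plan(wps,start=None,step=.038,tw=.11,jaw=None):
    """wps: list of (x,y,z,yaw[,nmin])"""
    s=arm.get_state()
    if start is None: start=(*s['eef_pos'],s['ee_rot'][2])
    p=np.array(start[:3],float);y=start[3];out=[]
    for w in wps:
        g=np.array(w[:3]);dy=(w[3]-y+np.pi)%(2*np.pi)-np.pi
        n=max(int(np.ceil(max(np.linalg.norm(g-p)/step,abs(dy)/tw))),w[4] if len(w)>4 else 1)
        for k in range(n):
            d=(g-p)/(n-k);dd=((w[3]-y+np.pi)%(2*np.pi)-np.pi)/(n-k)
            r=dict(dx=round(d[0]*np.cos(y)+d[1]*np.sin(y),3),dy=round(d[0]*np.sin(y)-d[1]*np.cos(y),3),dz=round(-d[2],3),twist=round(-dd,3))
            c,sn=np.cos(y),np.sin(y)
            p=p+[r['dx']*c+r['dy']*sn,r['dx']*sn-r['dy']*c,-r['dz']];y-=r['twist']
            r={k:v for k,v in r.items() if v};
            out.append(r)
        out.append('--')
    print(len(out));[print(o) for o in out];print(p,y)
E
python3 - <<'E'
from h import *
from plan import plan
p=ray('scene',[(363,220),(357.5,239),(393,249.5),(396.5,229)],.047)
print(p.round(3));e=p[1]-p[0],p[2]-p[3];print([np.degrees(np.arctan2(v[1],v[0])) for v in e], p.mean(0))
plan([(.5,-.2,.26,-3.14),(.44,.327,.24,-3.14)])
E
```

```text
[[0.432 0.285 0.047]
 [0.492 0.284 0.047]
 [0.49  0.368 0.047]
 [0.429 0.367 0.047]]
[np.float64(-1.0163826699123348), np.float64(0.9467249940160162)] [0.46049379 0.32596219 0.047     ]
29
{'dx': np.float64(-0.029), 'dy': np.float64(0.023), 'dz': np.float64(0.002), 'twist': np.float64(0.031)}
{'dx': np.float64(-0.029), 'dy': np.float64(0.024), 'dz': np.float64(0.003), 'twist': np.float64(0.031)}
{'dx': np.float64(-0.028), 'dy': np.float64(0.024), 'dz': np.float64(0.002), 'twist': np.float64(0.031)}
{'dx': np.float64(-0.027), 'dy': np.float64(0.025), 'dz': np.float64(0.003), 'twist': np.float64(0.031)}
{'dx': np.float64(-0.026), 'dy': np.float64(0.026), 'dz': np.float64(0.002), 'twist': np.float64(0.031)}
{'dx': np.float64(-0.026), 'dy': np.float64(0.027), 'dz': np.float64(0.003), 'twist': np.float64(0.031)}
{'dx': np.float64(-0.025), 'dy': np.float64(0.028), 'dz': np.float64(0.002), 'twist': np.float64(0.031)}
{'dx': np.float64(-0.024), 'dy': np.float64(0.028), 'dz': np.float64(0.003), 'twist': np.float64(0.031)}
{'dx': np.float64(-0.023), 'dy': np.float64(0.029), 'dz': np.float64(0.
[... 874 characters left out ...]
64(0.038), 'dz': np.float64(0.001)}
{'dx': np.float64(0.004), 'dy': np.float64(0.037), 'dz': np.float64(0.002)}
{'dx': np.float64(0.004), 'dy': np.float64(0.038), 'dz': np.float64(0.001)}
{'dx': np.float64(0.004), 'dy': np.float64(0.037), 'dz': np.float64(0.002)}
{'dx': np.float64(0.005), 'dy': np.float64(0.038), 'dz': np.float64(0.001)}
{'dx': np.float64(0.004), 'dy': np.float64(0.037), 'dz': np.float64(0.002)}
{'dx': np.float64(0.005), 'dy': np.float64(0.038), 'dz': np.float64(0.001)}
{'dx': np.float64(0.004), 'dy': np.float64(0.037), 'dz': np.float64(0.002)}
{'dx': np.float64(0.005), 'dy': np.float64(0.038), 'dz': np.float64(0.001)}
--
[0.4399763  0.32748101 0.24016999] -3.139779580069161
```

Emit:
move_arm(increments=[{"jaw": 1,"dx": -0.029,"dy": 0.023,"dz": 0.002,"twist": 0.031},{"dx": -0.029,"dy": 0.024,"dz": 0.003,"twist": 0.031},{"dx": -0.028,"dy": 0.024,"dz": 0.002,"twist": 0.031},{"dx": -0.027,"dy": 0.025,"dz": 0.003,"twist": 0.031},{"dx": -0.026,"dy": 0.026,"dz": 0.002,"twist": 0.031},{"dx": -0.026,"dy": 0.027,"dz": 0.003,"twist": 0.031},{"dx": -0.025,"dy": 0.028,"dz": 0.002,"twist": 0.031},{"dx": -0.024,"dy": 0.028,"dz": 0.003,"twist": 0.031},{"dx": -0.023,"dy": 0.029,"dz": 0.002,"twist": 0.031},{"dx": -0.022,"dy": 0.03,"dz": 0.003,"twist": 0.031},{"dx": -0.021,"dy": 0.031,"dz": 0.002,"twist": 0.031},{"dx": -0.02,"dy": 0.031,"dz": 0.003,"twist": 0.031}])

```text
$.increments[1]: bad value
```

Emit:
move_arm(increments=[{"dx": -0.018,"dy": 0.031,"dz": 0.002,"twist": 0.03},{"dx": 0.004,"dy": 0.038,"dz": 0.001},{"dx": 0.004,"dy": 0.038,"dz": 0.002},{"dx": 0.004,"dy": 0.038,"dz": 0.001},{"dx": 0.004,"dy": 0.038,"dz": 0.002},{"dx": 0.004,"dy": 0.038,"dz": 0.001},{"dx": 0.004,"dy": 0.038,"dz": 0.002},{"dx": 0.004,"dy": 0.038,"dz": 0.001},{"dx": 0.004,"dy": 0.038,"dz": 0.002},{"dx": 0.004,"dy": 0.038,"dz": 0.001},{"dx": 0.004,"dy": 0.038,"dz": 0.002},{"dx": 0.004,"dy": 0.038,"dz": 0.001}])

```text
$.increments[0]: bad value
```

Emit:
move_arm(increments=[{"dx": 0.004,"dy": 0.035,"dz": 0.002},{"dx": 0.004,"dy": 0.035,"dz": 0.002},{"dx": 0.004,"dy": 0.035,"dz": 0.002},{}])

```text
$.increments[0]: bad value
```

Run:
```python
from h import *
s=arm.get_state();print(s['t'],s['eef_pos'],s['ee_rot'],s['q'])
f=arm.grab_frame('wrist');cv2.imwrite('pics/d.png',f)
for n in('spacer_grip',): print([(d['position'],d['score']) for d in arm.pinpoint('wrist',n)],[(d['position'],d['score']) for d in arm.find_in('wrist',n)])
```

```text
1.0 [ 0.26520336 -0.62068396  0.29216999] [ 3.14158735e+00  3.99666010e-05 -2.73777958e+00] [-8.78886672e-01  3.58578916e-01  1.19062815e-02 -4.23454580e-05
 -1.22411742e+00 -2.88082194e-01]
[] []
```

View pics/d.png

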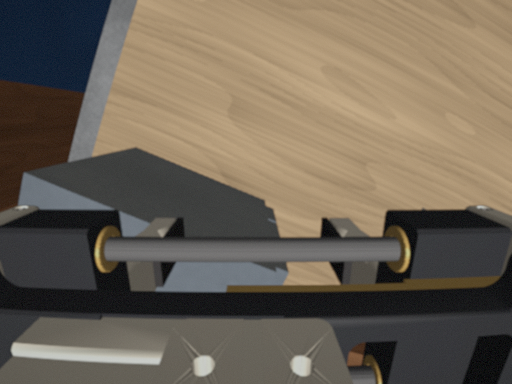

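All the moves were refused because each row needs every key, so the arm is still at its start. The wrist picture shows only the drawer unit below it, around (150,220). I'll resend the moves with full rows.

Emit:
move_arm(increments=[{"jaw": 1,"dx": -0.029,"dy": 0.023,"dz": 0.002,"twist": 0.031},{"jaw": 1,"dx": -0.029,"dy": 0.024,"dz": 0.003,"twist": 0.031},{"jaw": 1,"dx": -0.028,"dy": 0.024,"dz": 0.002,"twist": 0.031},{"jaw": 1,"dx": -0.027,"dy": 0.025,"dz": 0.003,"twist": 0.031},{"jaw": 1,"dx": -0.026,"dy": 0.026,"dz": 0.002,"twist": 0.031},{"jaw": 1,"dx": -0.026,"dy": 0.027,"dz": 0.003,"twist": 0.031},{"jaw": 1,"dx": -0.025,"dy": 0.028,"dz": 0.002,"twist": 0.031},{"jaw": 1,"dx": -0.024,"dy": 0.028,"dz": 0.003,"twist": 0.031},{"jaw": 1,"dx": -0.023,"dy": 0.029,"dz": 0.002,"twist": 0.031},{"jaw": 1,"dx": -0.022,"dy": 0.03,"dz": 0.003,"twist": 0.031},{"jaw": 1,"dx": -0.021,"dy": 0.031,"dz": 0.002,"twist": 0.031},{"jaw": 1,"dx": -0.02,"dy": 0.031,"dz": 0.003,"twist": 0.031}])

```text
t: 2.15
eef_pos: [0.4836, -0.2302, 0.2626]
ee_rot: [-3.141, 0.001, -3.111]
force: [0.4, -1.5, 0.4]
width: 0.0874
gripper_force: 0.0
```

Emit:
move_arm(increments=[{"jaw": 1,"dx": -0.018,"dy": 0.031,"dz": 0.002,"twist": 0.03},{"jaw": 1,"dx": 0.004,"dy": 0.038,"dz": 0.001,"twist": 0},{"jaw": 1,"dx": 0.004,"dy": 0.038,"dz": 0.002,"twist": 0},{"jaw": 1,"dx": 0.004,"dy": 0.038,"dz": 0.001,"twist": 0},{"jaw": 1,"dx": 0.004,"dy": 0.038,"dz": 0.002,"twist": 0},{"jaw": 1,"dx": 0.004,"dy": 0.038,"dz": 0.001,"twist": 0},{"jaw": 1,"dx": 0.004,"dy": 0.038,"dz": 0.002,"twist": 0},{"jaw": 1,"dx": 0.004,"dy": 0.038,"dz": 0.001,"twist": 0},{"jaw": 1,"dx": 0.004,"dy": 0.038,"dz": 0.002,"twist": 0},{"jaw": 1,"dx": 0.004,"dy": 0.038,"dz": 0.001,"twist": 0},{"jaw": 1,"dx": 0.004,"dy": 0.038,"dz": 0.002,"twist": 0},{"jaw": 1,"dx": 0.004,"dy": 0.038,"dz": 0.001,"twist": 0}])

```text
t: 3.15
eef_pos: [0.4545, 0.2194, 0.2444]
ee_rot: [3.141, 0.001, -3.139]
force: [1.2, -0.5, 0.6]
width: 0.0874
gripper_force: 0.0
```

Emit:
move_arm(increments=[{"jaw": 1,"dx": 0.004,"dy": 0.035,"dz": 0.002,"twist": 0},{"jaw": 1,"dx": 0.004,"dy": 0.035,"dz": 0.002,"twist": 0},{"jaw": 1,"dx": 0.004,"dy": 0.035,"dz": 0.002,"twist": 0},{"jaw": 1,"dx": 0,"dy": 0,"dz": 0,"twist": 0},{"jaw": 1,"dx": 0,"dy": 0,"dz": 0,"twist": 0}])

```text
t: 3.57
eef_pos: [0.4425, 0.3241, 0.2377]
ee_rot: [-3.141, -0.0, -3.137]
force: [-0.3, -0.9, 0.1]
width: 0.0875
gripper_force: 0.0
```

Run:
```python
from h import *
s=arm.get_state();print(s['t'],s['eef_pos'],s['ee_rot'],s['q'])
f=arm.grab_frame('wrist');cv2.imwrite('pics/d2.png',f)
for n in('spacer_grip',): print([(d['position'],d['score']) for d in arm.pinpoint('wrist',n)],[(d['position'],d['score']) for d in arm.find_in('wrist',n)])
```

```text
3.5667 [0.4425253  0.32413287 0.23771735] [-3.14107185e+00 -3.54016182e-04 -3.13723562e+00] [ 9.89384176e-01  1.95296776e-01 -3.45836715e-01 -8.25477420e-06
 -1.03029253e+00 -2.55581912e+00]
[([0.4653, 0.3288, 0.0709], 0.75)] [([0.4522, 0.3283, 0.0477], 0.91)]
```

View pics/d2.png

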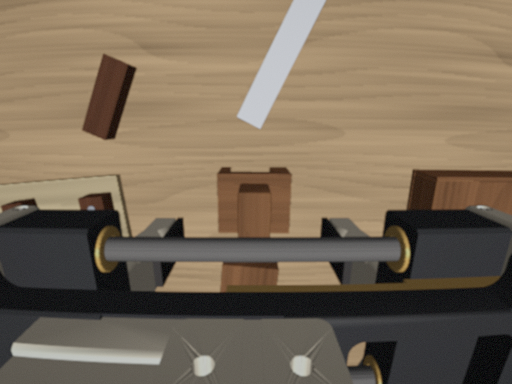

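The wrist picture shows the spacer's plate at columns 218-290 (row 170-232) and its handle at columns 237-271, square to the tool. I'll descend and grip.

Emit:
move_arm(increments=[{"jaw": 1,"dx": -0.006,"dy": 0.001,"dz": 0.02,"twist": 0},{"jaw": 1,"dx": -0.006,"dy": 0.001,"dz": 0.02,"twist": 0},{"jaw": 1,"dx": -0.006,"dy": 0.001,"dz": 0.02,"twist": 0},{"jaw": 1,"dx": -0.005,"dy": 0.001,"dz": 0.02,"twist": 0},{"jaw": 1,"dx": 0,"dy": 0,"dz": 0.02,"twist": 0},{"jaw": 1,"dx": 0,"dy": 0,"dz": 0.018,"twist": 0},{"jaw": 1,"dx": 0,"dy": 0,"dz": 0,"twist": 0},{"jaw": -1,"dx": 0,"dy": 0,"dz": 0,"twist": 0},{"jaw": -1,"dx": 0,"dy": 0,"dz": 0,"twist": 0},{"jaw": -1,"dx": 0,"dy": 0,"dz": 0,"twist": 0},{"jaw": -1,"dx": 0,"dy": 0,"dz": 0,"twist": 0},{"jaw": -1,"dx": 0,"dy": 0,"dz": 0,"twist": 0}], force=30)

```text
t: 4.72
eef_pos: [0.4662, 0.3268, 0.1212]
ee_rot: [3.14, 0.001, -3.14]
force: [-0.3, -0.7, -0.6]
width: 0.0596
gripper_force: 0.0
```

Emit:
move_arm(increments=[{"jaw": -1,"dx": 0,"dy": 0,"dz": 0,"twist": 0},{"jaw": -1,"dx": 0,"dy": 0,"dz": 0,"twist": 0},{"jaw": -1,"dx": 0,"dy": 0,"dz": 0,"twist": 0},{"jaw": -1,"dx": 0,"dy": 0,"dz": 0,"twist": 0}], force=30)

```text
t: 5.05
eef_pos: [0.466, 0.3265, 0.1202]
ee_rot: [3.142, 0.0, -3.14]
force: [0.4, 0.0, 0.0]
width: 0.0331
gripper_force: 0.5
```

Run:
```python
from h import *
s=arm.get_state();print(s['t'],s['eef_pos'],s['ee_rot'],s['width'],s['gripper_force'])
A={}
for c in('scene','side'):
  arm.grab_frame(c)
  for n in('fixed_slat','slat_a_mid','slat_b_mid','spacer_grip'):
    print(c,n,[(np.round(d['position'],3).tolist(),round(d['score'],2)) for d in arm.pinpoint(c,n)])
# screws/slat edges: fit via dark pixels
f=arm.grab_frame('scene');g=arm.grab_frame('side')
A=cv2.resize(f[185:300,165:315],(780,598),interpolation=2)
cv2.imwrite('pics/e.png',A)
B=cv2.resize(g[140:225,170:295],(780,530),interpolation=2);cv2.imwrite('pics/f.png',B)
```

```text
5.05 [0.46595371 0.32654272 0.12022138] [ 3.14154036e+00  2.41096751e-05 -3.13972968e+00] 0.03306301692788748 0.49287373200058937
scene fixed_slat [([0.558, 0.142, 0.024], 0.89)]
scene slat_a_mid [([0.244, -0.26, 0.011], 0.6), ([0.571, 0.044, 0.028], 0.58)]
scene slat_b_mid [([0.566, -0.047, 0.024], 0.81)]
scene spacer_grip [([0.466, 0.323, 0.067], 0.74)]
side fixed_slat []
side slat_a_mid [([0.284, 0.368, 0.014], 0.95), ([0.568, 0.039, 0.024], 0.7), ([0.245, -0.252, 0.014], 0.66)]
side slat_b_mid [([0.565, -0.041, 0.02], 0.85)]
side spacer_grip [([0.464, 0.328, 0.072], 0.67)]
```

View pics/e.png

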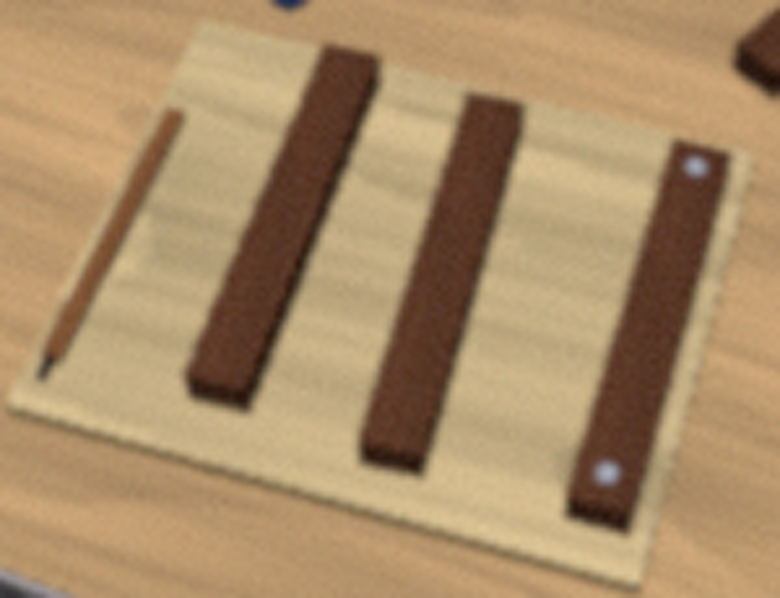

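The enlarged crop shows the three slats, with screws at crop (694,167) and (606,472). I'll turn the slats' top corners into positions.

Run:
```python
from h import *
q={'F':[(672,140),(728,155),(570,497),(630,512)],'A':[(467,94),(523,104),(362,445),(425,455)],'B':[(325,44),(378,58),(190,378),(253,390)]}
def P(u,z): return ray('scene',np.array(u)/5.2+[165,185],z)[:,:2]
for k,u in q.items():
  p=P(u,.036);d=(p[2]+p[3]-p[0]-p[1])/2
  print(k,p.mean(0).round(4),np.linalg.norm(d).round(3),np.degrees(np.arctan2(d[1],d[0])).round(2),(np.linalg.norm(p[1]-p[0])+np.linalg.norm(p[3]-p[2]))/2)
s=P([(694,167),(606,472)],.037);d=s[1]-s[0];print(s.mean(0),np.degrees(np.arctan2(d[1],d[0])))
p=P([(200,22),(748,150),(645,585),(10,405)],.012);print(p.round(3));d=p[0]-p[1];print(np.degrees(np.arctan2(d[1],d[0]))+90,[np.degrees(np.arctan2(*(v[::-1]))) for v in (p[2]-p[1],p[3]-p[0],p[3]-p[2])])
```

```text
F [0.5601 0.1399] 0.197 4.94 0.027297897411719355
A [0.5689 0.0418] 0.198 8.26 0.028320741935280454
B [ 0.5671 -0.0399] 0.198 6.7 0.02909579741803396
[0.55910971 0.13919603] 4.585723014853061
[[ 0.463 -0.143]
 [ 0.437  0.151]
 [ 0.675  0.176]
 [ 0.7   -0.122]]
5.034289859296948 [np.float64(5.9884252768547706), np.float64(5.08957793598222), np.float64(-85.25488728226154)]
```

Emit:
move_arm(increments=[{"jaw": -1,"dx": 0,"dy": 0,"dz": 0,"twist": 0},{"jaw": -1,"dx": 0,"dy": 0,"dz": 0,"twist": 0},{"jaw": -1,"dx": 0,"dy": 0,"dz": -0.02,"twist": 0},{"jaw": -1,"dx": 0,"dy": 0,"dz": -0.025,"twist": 0},{"jaw": -1,"dx": 0,"dy": 0,"dz": -0.025,"twist": 0},{"jaw": -1,"dx": 0,"dy": 0,"dz": 0,"twist": 0},{"jaw": -1,"dx": 0,"dy": 0,"dz": 0,"twist": 0}], force=30)

```text
t: 6.23
eef_pos: [0.4663, 0.327, 0.1913]
ee_rot: [3.139, 0.002, -3.14]
force: [-0.4, -0.3, -0.9]
width: 0.032
gripper_force: 30.0
```

Run:
```python
from plan import *
s=arm.get_state();print(s['t'],s['width'],s['gripper_force'],s['force'],s['eef_pos'])
plan([(.567,.0458,.18,-3.0575)],step=.035)
```

```text
6.2333 0.03198017833621335 29.997364282608032 [-0.43205138 -0.25482026 -0.8818696 ] [0.46633888 0.32700908 0.19128428]
10
{'dx': np.float64(-0.011), 'dy': np.float64(-0.031), 'dz': np.float64(0.001), 'twist': np.float64(-0.009)}
{'dx': np.float64(-0.011), 'dy': np.float64(-0.031), 'dz': np.float64(0.001), 'twist': np.float64(-0.009)}
{'dx': np.float64(-0.011), 'dy': np.float64(-0.032), 'dz': np.float64(0.001), 'twist': np.float64(-0.009)}
{'dx': np.float64(-0.01), 'dy': np.float64(-0.032), 'dz': np.float64(0.001), 'twist': np.float64(-0.009)}
{'dx': np.float64(-0.01), 'dy': np.float64(-0.032), 'dz': np.float64(0.001), 'twist': np.float64(-0.009)}
{'dx': np.float64(-0.01), 'dy': np.float64(-0.032), 'dz': np.float64(0.002), 'twist': np.float64(-0.009)}
{'dx': np.float64(-0.009), 'dy': np.float64(-0.031), 'dz': np.float64(0.001), 'twist': np.float64(-0.009)}
{'dx': np.float64(-0.009), 'dy': np.float64(-0.032), 'dz': np.float64(0.002), 'twist': np.float64(-0.01)}
{'dx': np.float64(-0.009), 'dy': np.float64(-0.032), 'dz': np.float64(0.001), 'twist': np.float64(-0.009)}
--
[0.56706358 0.04552755 0.18028428] -3.0579226478380845
```

Held. I'll carry it over slat a.

Emit:
move_arm(increments=[{"jaw": -1,"dx": -0.011,"dy": -0.031,"dz": 0,"twist": -0.009},{"jaw": -1,"dx": -0.011,"dy": -0.031,"dz": 0,"twist": -0.009},{"jaw": -1,"dx": -0.011,"dy": -0.032,"dz": 0,"twist": -0.009},{"jaw": -1,"dx": -0.01,"dy": -0.032,"dz": 0,"twist": -0.009},{"jaw": -1,"dx": -0.01,"dy": -0.032,"dz": 0,"twist": -0.009},{"jaw": -1,"dx": -0.01,"dy": -0.032,"dz": 0,"twist": -0.009},{"jaw": -1,"dx": -0.009,"dy": -0.031,"dz": 0,"twist": -0.009},{"jaw": -1,"dx": -0.009,"dy": -0.032,"dz": 0,"twist": -0.01},{"jaw": -1,"dx": -0.009,"dy": -0.032,"dz": 0,"twist": -0.009},{"jaw": -1,"dx": 0,"dy": 0,"dz": 0,"twist": 0},{"jaw": -1,"dx": 0,"dy": 0,"dz": 0,"twist": 0}], force=30)

```text
t: 7.15
eef_pos: [0.5662, 0.043, 0.1883]
ee_rot: [-3.141, -0.003, -3.061]
force: [-0.4, 0.3, -1.8]
width: 0.032
gripper_force: 30.0
```

Run:
```python
from h import *
s=arm.get_state();print(s['t'],s['eef_pos'],s['ee_rot'],s['width'])
f=arm.grab_frame('wrist');g=arm.grab_frame('scene')
cv2.imwrite('pics/g.png',np.hstack([f[:300],cv2.resize(g[160:310,165:315],(300,300),interpolation=2)])[:, :800] if 0 else np.hstack([cv2.resize(f,(400,300)),cv2.resize(g[170:320,140:340],(400,300),interpolation=2)]))
print([(d['position'],d['score']) for d in arm.pinpoint('scene','spacer_grip')])
print([(d['position'],d['score']) for d in arm.pinpoint('wrist','spacer_grip')])
for n in('fixed_slat','slat_a_mid','slat_b_mid'): print([(d['position'],d['score']) for d in arm.pinpoint('wrist',n)])
```

```text
7.15 [0.56623852 0.04299448 0.18834608] [-3.14101999e+00 -2.85004866e-03 -3.06145892e+00] 0.032049397564649036
[([0.5669, 0.0434, 0.1353], 0.83)]
[([0.5649, 0.0446, 0.1412], 0.62)]
[]
[]
[([0.5716, -0.0408, 0.0216], 0.91)]
```

View pics/g.png

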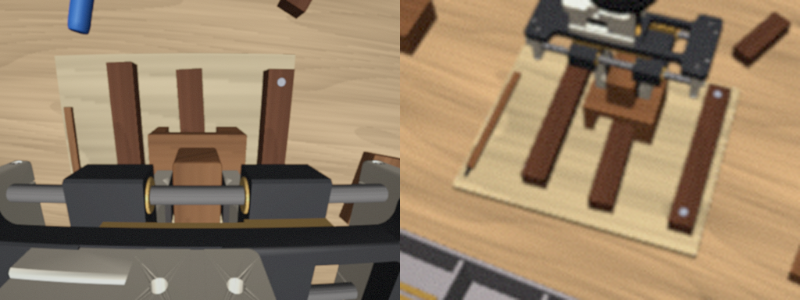

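The wrist picture shows the spacer over slat a, whose near end is at (179-202,70), with the fixed slat at (265-291,70) and b at (107-136,63). I'll check the lateral offset from these.

Run:
```python
from h import *
f=cv2.imread('pics/g.png')
w=np.array
for n,u in {'A':[(178,70),(202,70),(180,124),(203,124)],'F':[(265,70),(291,70),(261,160),(286,160)],'B':[(107,64),(136,64),(114,160),(140,160)]}.items():
  p=ray('wrist',w(u)/.78125,.036)[:,:2]; m=(p[::2]+p[1::2])/2; d=m[1]-m[0]
  print(n,p.round(4).tolist(),np.degrees(np.arctan2(d[1],d[0])).round(2),'y at x=.5667:',m[0,1]+d[1]/d[0]*(.5667-m[0,0]))
```

```text
A [[0.4722, 0.0163], [0.4699, 0.0434], [0.5333, 0.0227], [0.531, 0.0502]] 6.15 y at x=.5667: 0.040169155116738485
F [[0.4632, 0.1148], [0.4601, 0.1448], [0.5698, 0.1272], [0.5671, 0.1592]] 7.16 y at x=.5667: 0.1430213101185308
B [[0.4716, -0.0649], [0.4694, -0.0316], [0.5857, -0.0578], [0.5828, -0.0246]] 3.54 y at x=.5667: -0.042267543360006266
```

Emit:
move_arm(increments=[{"jaw": -1,"dx": 0,"dy": 0.003,"dz": 0.005,"twist": -0.004},{"jaw": -1,"dx": 0,"dy": 0,"dz": 0.012,"twist": 0},{"jaw": -1,"dx": 0,"dy": 0,"dz": 0.012,"twist": 0},{"jaw": -1,"dx": 0,"dy": 0,"dz": 0.012,"twist": 0},{"jaw": -1,"dx": 0,"dy": 0,"dz": 0.008,"twist": 0},{"jaw": -1,"dx": 0,"dy": 0,"dz": 0.003,"twist": 0},{"jaw": -1,"dx": 0,"dy": 0,"dz": 0,"twist": 0},{"jaw": -1,"dx": 0,"dy": 0,"dz": 0,"twist": 0}], force=30)

```text
t: 8.17
eef_pos: [0.5667, 0.0482, 0.1384]
ee_rot: [-3.141, 0.0, -3.053]
force: [0.8, -0.4, -2.0]
width: 0.0321
gripper_force: 30.0
```

Emit:
move_arm(increments=[{"jaw": -1,"dx": 0,"dy": 0,"dz": 0.001,"twist": 0},{"jaw": -1,"dx": 0,"dy": 0,"dz": 0.001,"twist": 0},{"jaw": -1,"dx": 0,"dy": 0,"dz": 0,"twist": 0}], force=30)

```text
t: 8.42
eef_pos: [0.5666, 0.0481, 0.1364]
ee_rot: [3.141, 0.001, -3.054]
force: [0.8, 0.0, -1.3]
width: 0.0317
gripper_force: 30.0
```

Emit:
move_arm(increments=[{"jaw": -1,"dx": 0,"dy": 0,"dz": 0.001,"twist": 0},{"jaw": -1,"dx": 0,"dy": 0,"dz": 0.001,"twist": 0},{"jaw": -1,"dx": 0,"dy": 0,"dz": 0.001,"twist": 0},{"jaw": -1,"dx": 0,"dy": 0,"dz": 0,"twist": 0}], force=30)

```text
t: 8.75
eef_pos: [0.5664, 0.048, 0.133]
ee_rot: [-3.142, -0.0, -3.054]
force: [0.3, 0.0, -1.3]
width: 0.0314
gripper_force: 30.0
```

Emit:
move_arm(increments=[{"jaw": -1,"dx": 0,"dy": 0,"dz": 0.001,"twist": 0},{"jaw": -1,"dx": 0,"dy": 0,"dz": 0,"twist": 0}], force=30)

```text
t: 8.92
eef_pos: [0.5666, 0.048, 0.1322]
ee_rot: [-3.142, 0.0, -3.054]
force: [0.2, 0.4, -1.3]
width: 0.0317
gripper_force: 30.0
```

Emit:
move_arm(increments=[{"jaw": -1,"dx": 0,"dy": 0,"dz": 0.001,"twist": 0},{"jaw": -1,"dx": 0,"dy": 0,"dz": 0,"twist": 0}], force=30)

```text
t: 9.08
eef_pos: [0.5667, 0.0481, 0.1322]
ee_rot: [-3.141, 0.001, -3.053]
force: [-3.4, 1.2, 8.8]
width: 0.0318
gripper_force: 30.0
```

Emit:
move_arm(increments=[{"jaw": -1,"dx": 0,"dy": 0,"dz": -0.001,"twist": 0},{"jaw": -1,"dx": 0,"dy": 0.002,"dz": 0,"twist": 0},{"jaw": -1,"dx": 0,"dy": 0.003,"dz": 0,"twist": 0},{"jaw": -1,"dx": 0,"dy": 0.003,"dz": 0,"twist": 0},{"jaw": -1,"dx": 0,"dy": 0.003,"dz": 0,"twist": 0},{"jaw": -1,"dx": 0,"dy": 0.003,"dz": 0,"twist": 0},{"jaw": -1,"dx": 0,"dy": 0.003,"dz": 0,"twist": 0},{"jaw": -1,"dx": 0,"dy": 0.003,"dz": 0,"twist": 0},{"jaw": -1,"dx": 0,"dy": 0.003,"dz": 0,"twist": 0},{"jaw": -1,"dx": 0,"dy": 0.003,"dz": 0,"twist": 0},{"jaw": -1,"dx": 0,"dy": 0.002,"dz": 0,"twist": 0},{"jaw": -1,"dx": 0,"dy": 0,"dz": 0,"twist": 0}], force=30)

```text
t: 10.08
eef_pos: [0.564, 0.0765, 0.1322]
ee_rot: [3.141, 0.0, -3.053]
force: [-1.5, 0.7, 1.5]
width: 0.0318
gripper_force: 30.0
```

Emit:
move_arm(increments=[{"jaw": -1,"dx": 0,"dy": 0.001,"dz": 0,"twist": 0},{"jaw": -1,"dx": 0,"dy": 0.001,"dz": 0,"twist": 0},{"jaw": -1,"dx": 0,"dy": 0.001,"dz": 0,"twist": 0}], force=30)

```text
t: 10.33
eef_pos: [0.5638, 0.0788, 0.1322]
ee_rot: [-3.141, 0.0, -3.054]
force: [0.6, -2.3, 2.1]
width: 0.0319
gripper_force: 30.0
```

Emit:
move_arm(increments=[{"jaw": -1,"dx": 0,"dy": 0.001,"dz": 0,"twist": 0},{"jaw": -1,"dx": 0,"dy": 0.001,"dz": 0,"twist": 0}], force=30)

```text
t: 10.5
eef_pos: [0.5636, 0.0808, 0.1322]
ee_rot: [-3.142, 0.0, -3.054]
force: [0.4, -3.9, 1.7]
width: 0.0316
gripper_force: 30.0
```

Emit:
move_arm(increments=[{"jaw": -1,"dx": 0,"dy": 0.001,"dz": 0,"twist": 0},{"jaw": -1,"dx": 0,"dy": 0.001,"dz": 0,"twist": 0},{"jaw": -1,"dx": 0,"dy": 0,"dz": 0,"twist": 0}], force=30)

```text
t: 10.75
eef_pos: [0.5634, 0.0827, 0.1322]
ee_rot: [-3.141, -0.0, -3.054]
force: [0.0, -4.0, 3.3]
width: 0.0318
gripper_force: 30.0
```

Emit:
move_arm(increments=[{"jaw": -1,"dx": 0,"dy": 0.001,"dz": 0,"twist": 0},{"jaw": -1,"dx": 0,"dy": 0,"dz": 0,"twist": 0}], force=30)

```text
t: 10.92
eef_pos: [0.5633, 0.0829, 0.1323]
ee_rot: [-3.14, -0.001, -3.054]
force: [1.3, -7.9, 3.0]
width: 0.0318
gripper_force: 30.0
```

Emit:
move_arm(increments=[{"jaw": -1,"dx": 0,"dy": 0.001,"dz": 0,"twist": 0},{"jaw": -1,"dx": 0,"dy": 0,"dz": 0,"twist": 0}], force=30)

```text
t: 11.08
eef_pos: [0.5633, 0.0832, 0.1323]
ee_rot: [-3.139, -0.001, -3.054]
force: [3.0, -11.8, 3.1]
width: 0.032
gripper_force: 30.0
```

Run:
```python
from h import *
s=arm.get_state();print(s['t'],s['eef_pos'],s['ee_rot'],s['force'],s['moment'])
g=arm.grab_frame('scene');h=arm.grab_frame('side')
cv2.imwrite('pics/i.png',np.hstack([cv2.resize(g[185:305,165:325],(400,300),interpolation=2),cv2.resize(h[130:228,170:300],(400,300),interpolation=2)]))
```

```text
11.0833 [0.56328362 0.08318833 0.13232995] [-3.13913840e+00 -8.58842628e-04 -3.05428250e+00] [  2.99697529 -11.83691686   3.06373044] [-4.93695442 -1.19301757 -0.50404108]
```

View pics/i.png

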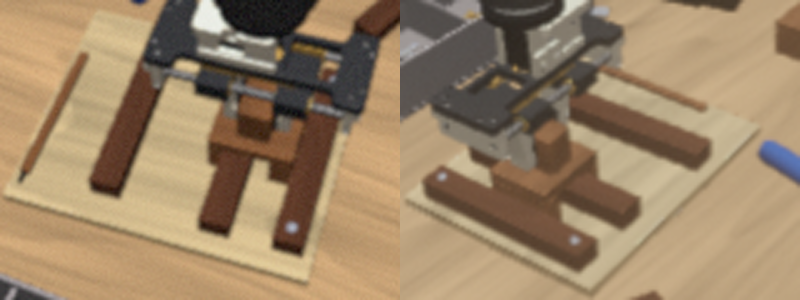

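The spacer straddles slat a and its thick leg meets the fixed slat, but the moment suggests it is bearing on the far corner. I'll trim the yaw a little.

Emit:
move_arm(increments=[{"jaw": -1,"dx": 0,"dy": 0,"dz": 0,"twist": 0.004},{"jaw": -1,"dx": 0,"dy": 0,"dz": 0,"twist": 0}], force=30)

```text
t: 11.35
eef_pos: [0.5632, 0.0832, 0.1323]
ee_rot: [-3.139, -0.001, -3.059]
force: [2.3, -10.9, 2.5]
width: 0.0314
gripper_force: 30.0
```

```bash
python3 -c "
from station import arm
s=arm.get_state();print(s['eef_pos'],s['ee_rot'],s['force'],s['moment'])"
```

```text
[0.56315279 0.08319232 0.13230387] [-3.13939482e+00 -9.86538904e-04 -3.05851252e+00] [  2.25233658 -10.87498095   2.48269579] [-4.61310418 -1.00361871 -0.21697112]
```

Emit:
move_arm(increments=[{"jaw": -1,"dx": 0,"dy": 0,"dz": 0,"twist": 0.004},{"jaw": -1,"dx": 0,"dy": 0,"dz": 0,"twist": 0}], force=30)

```text
t: 11.52
eef_pos: [0.5631, 0.0832, 0.1323]
ee_rot: [-3.139, -0.001, -3.062]
force: [2.2, -11.4, 3.3]
width: 0.0319
gripper_force: 30.0
```

```bash
python3 -c "
from station import arm
s=arm.get_state();print(s['eef_pos'],s['ee_rot'],s['force'],s['moment'])"
```

```text
[0.56314083 0.08319657 0.13231026] [-3.13924610e+00 -1.03699820e-03 -3.06190851e+00] [  2.17310402 -11.41145717   3.34908384] [-4.50190479 -0.98260529  0.04263011]
```

Flush now (Mz≈0). I'll ease off, lift and step on to slat b.

Emit:
move_arm(increments=[{"jaw": -1,"dx": 0,"dy": -0.002,"dz": 0,"twist": 0},{"jaw": -1,"dx": 0,"dy": 0,"dz": 0,"twist": 0},{"jaw": -1,"dx": 0,"dy": 0,"dz": -0.01,"twist": 0},{"jaw": -1,"dx": 0,"dy": 0,"dz": -0.02,"twist": 0},{"jaw": -1,"dx": 0,"dy": 0,"dz": -0.02,"twist": 0},{"jaw": -1,"dx": 0,"dy": 0,"dz": 0,"twist": 0},{"jaw": -1,"dx": 0.001,"dy": -0.03,"dz": 0,"twist": 0},{"jaw": -1,"dx": 0.002,"dy": -0.03,"dz": 0,"twist": 0},{"jaw": -1,"dx": 0.001,"dy": -0.03,"dz": 0,"twist": 0},{"jaw": -1,"dx": 0.001,"dy": -0.028,"dz": 0,"twist": 0},{"jaw": -1,"dx": 0,"dy": 0,"dz": 0,"twist": 0},{"jaw": -1,"dx": 0,"dy": 0,"dz": 0,"twist": 0}], force=30)

```text
t: 12.52
eef_pos: [0.5676, -0.036, 0.182]
ee_rot: [3.141, -0.0, -3.064]
force: [-0.1, 0.7, -2.3]
width: 0.0317
gripper_force: 30.0
```

Run:
```python
from h import *
s=arm.get_state();print(s['t'],s['eef_pos'],s['ee_rot'],s['width'])
f=arm.grab_frame('wrist');g=arm.grab_frame('scene')
cv2.imwrite('pics/j.png',np.hstack([cv2.resize(f[40:240,50:410],(400,222)),cv2.resize(g[185:305,165:325],(296,222),interpolation=2)]))
for c in('wrist','scene','side'):
 if c=='side':arm.grab_frame(c)
 for n in('slat_a_mid','slat_b_mid'): print(c,n,[(np.round(d['position'],4).tolist(),d['score']) for d in arm.pinpoint(c,n)])
```

```text
12.5167 [ 0.56758075 -0.03603411  0.18203383] [ 3.14106926e+00 -2.71389249e-04 -3.06422425e+00] 0.031710086467997216
wrist slat_a_mid [([0.5669, 0.0664, 0.0225], 0.91)]
wrist slat_b_mid []
scene slat_a_mid [([0.5652, 0.0686, 0.0273], 0.74), ([0.283, 0.3642, 0.0089], 0.6)]
scene slat_b_mid [([0.5659, -0.0474, 0.0238], 0.9)]
side slat_a_mid [([0.2861, 0.3653, 0.0149], 0.64), ([0.5643, 0.0717, 0.0242], 0.62), ([0.2422, -0.2541, 0.0126], 0.53)]
side slat_b_mid [([0.5626, -0.0396, 0.0231], 0.74)]
```

View pics/j.png

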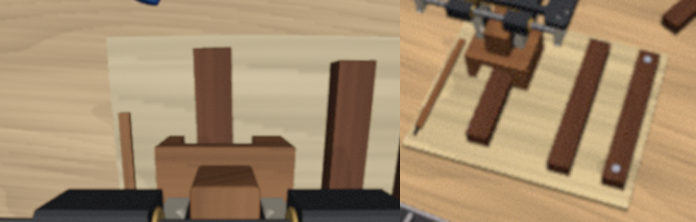

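The picture shows slat a set parallel near the fixed slat. Slat b's near end is at crop (193-231,47), between the spacer's legs.

Run:
```python
from h import *
p=ray('wrist',np.array([(193,47),(231,47),(196,140),(233,140)])/1.111+[50,40],.036)[:,:2]; m=(p[::2]+p[1::2])/2; d=m[1]-m[0]
print(p.round(4).tolist(),np.degrees(np.arctan2(d[1],d[0])),m[0,1]+d[1]/d[0]*(.5676-m[0,0]))
```

```text
[[0.4686, -0.0668], [0.4663, -0.0378], [0.5404, -0.0603], [0.5379, -0.03]] 5.735492945240723 -0.04225113914147991
```

Emit:
move_arm(increments=[{"jaw": -1,"dx": 0,"dy": 0,"dz": 0.012,"twist": -0.002},{"jaw": -1,"dx": 0,"dy": 0,"dz": 0.012,"twist": 0},{"jaw": -1,"dx": 0,"dy": 0,"dz": 0.012,"twist": 0},{"jaw": -1,"dx": 0,"dy": 0,"dz": 0.008,"twist": 0},{"jaw": -1,"dx": 0,"dy": 0,"dz": 0.002,"twist": 0},{"jaw": -1,"dx": 0,"dy": 0,"dz": 0,"twist": 0},{"jaw": -1,"dx": 0,"dy": 0,"dz": 0,"twist": 0}], force=30)

```text
t: 13.55
eef_pos: [0.5682, -0.035, 0.1365]
ee_rot: [-3.141, 0.0, -3.059]
force: [-0.3, 0.2, -1.8]
width: 0.0319
gripper_force: 30.0
```

Emit:
move_arm(increments=[{"jaw": -1,"dx": 0,"dy": 0,"dz": 0.001,"twist": 0},{"jaw": -1,"dx": 0,"dy": 0,"dz": 0.001,"twist": 0},{"jaw": -1,"dx": 0,"dy": 0,"dz": 0,"twist": 0}], force=30)

```text
t: 13.8
eef_pos: [0.568, -0.0351, 0.1345]
ee_rot: [3.141, 0.001, -3.06]
force: [-0.4, -0.7, -2.4]
width: 0.032
gripper_force: 30.0
```

Emit:
move_arm(increments=[{"jaw": -1,"dx": 0,"dy": 0,"dz": 0.001,"twist": 0},{"jaw": -1,"dx": 0,"dy": 0,"dz": 0,"twist": 0}], force=30)

```text
t: 13.97
eef_pos: [0.5678, -0.0351, 0.1332]
ee_rot: [3.141, 0.0, -3.06]
force: [-0.4, 0.1, -1.5]
width: 0.032
gripper_force: 30.0
```

Emit:
move_arm(increments=[{"jaw": -1,"dx": 0,"dy": 0,"dz": 0.001,"twist": 0},{"jaw": -1,"dx": 0,"dy": 0.002,"dz": 0,"twist": 0.001},{"jaw": -1,"dx": 0,"dy": 0.004,"dz": 0,"twist": 0.001},{"jaw": -1,"dx": 0,"dy": 0.004,"dz": 0,"twist": 0},{"jaw": -1,"dx": 0,"dy": 0.004,"dz": 0,"twist": 0},{"jaw": -1,"dx": 0,"dy": 0.004,"dz": 0,"twist": 0},{"jaw": -1,"dx": 0,"dy": 0.004,"dz": 0,"twist": 0},{"jaw": -1,"dx": 0,"dy": 0.004,"dz": 0,"twist": 0},{"jaw": -1,"dx": 0,"dy": 0.004,"dz": 0,"twist": 0},{"jaw": -1,"dx": 0,"dy": 0.004,"dz": 0,"twist": 0},{"jaw": -1,"dx": 0,"dy": 0.004,"dz": 0,"twist": 0},{"jaw": -1,"dx": 0,"dy": 0.002,"dz": 0,"twist": 0}], force=30)

```text
t: 14.97
eef_pos: [0.5646, 0.0053, 0.1322]
ee_rot: [3.142, 0.0, -3.061]
force: [0.0, -2.1, -0.6]
width: 0.0316
gripper_force: 30.0
```

Emit:
move_arm(increments=[{"jaw": -1,"dx": 0,"dy": 0.002,"dz": 0,"twist": 0},{"jaw": -1,"dx": 0,"dy": 0.001,"dz": 0,"twist": 0},{"jaw": -1,"dx": 0,"dy": 0.001,"dz": 0,"twist": 0},{"jaw": -1,"dx": 0,"dy": 0,"dz": 0,"twist": 0}], force=30)

```text
t: 15.3
eef_pos: [0.5643, 0.0089, 0.1322]
ee_rot: [3.141, 0.0, -3.062]
force: [-0.2, 0.3, -0.4]
width: 0.0319
gripper_force: 30.0
```

```bash
python3 -c "
from station import arm
s=arm.get_state();print(s['eef_pos'],s['ee_rot'],s['force'],s['moment'])"
```

```text
[0.56432528 0.00888409 0.13221616] [ 3.14140423e+00  1.05650653e-04 -3.06186759e+00] [-0.2277342   0.25269861 -0.44171825] [0.05456831 0.15738212 0.03667738]
```

Emit:
move_arm(increments=[{"jaw": -1,"dx": 0,"dy": 0.001,"dz": 0,"twist": 0},{"jaw": -1,"dx": 0,"dy": 0.001,"dz": 0,"twist": 0},{"jaw": -1,"dx": 0,"dy": 0.0005,"dz": 0,"twist": 0}], force=30)

```text
t: 15.55
eef_pos: [0.5641, 0.0112, 0.1322]
ee_rot: [-3.142, 0.0, -3.062]
force: [0.6, -1.4, 0.2]
width: 0.032
gripper_force: 30.0
```

```bash
python3 -c "
from station import arm
s=arm.get_state();print(s['eef_pos'],s['ee_rot'],s['force'],s['moment'])"
```

```text
[0.5641381  0.01117493 0.13217971] [-3.14152491e+00  2.20101099e-05 -3.06192525e+00] [ 0.63411502 -1.3766315   0.21326294] [-0.56091201 -0.12857779  0.02062105]
```

Emit:
move_arm(increments=[{"jaw": -1,"dx": 0,"dy": 0.0005,"dz": 0,"twist": 0}], force=30)

```text
t: 15.63
eef_pos: [0.5641, 0.0117, 0.1322]
ee_rot: [-3.142, -0.0, -3.062]
force: [0.2, -1.3, -0.0]
width: 0.0321
gripper_force: 30.0
```

```bash
python3 -c "
from station import arm
s=arm.get_state();print(s['eef_pos'],s['ee_rot'],s['force'],s['moment'])"
```

```text
[0.56406781 0.01166988 0.13217455] [-3.14151109e+00 -4.25520339e-05 -3.06186208e+00] [ 0.16909123 -1.27589552 -0.03761731] [-0.63173335  0.02482249  0.00120929]
```

Emit:
move_arm(increments=[{"jaw": -1,"dx": 0,"dy": 0.0005,"dz": 0,"twist": 0}], force=30)

```text
t: 15.72
eef_pos: [0.5641, 0.0122, 0.1322]
ee_rot: [-3.142, 0.0, -3.062]
force: [0.2, -2.0, 0.2]
width: 0.0318
gripper_force: 30.0
```

```bash
python3 -c "
from station import arm
s=arm.get_state();print(s['eef_pos'],s['ee_rot'],s['force'],s['moment'])"
```

```text
[0.56405379 0.01217124 0.1321999 ] [-3.14155183e+00  7.03926194e-05 -3.06187706e+00] [ 0.18187123 -2.02530982  0.19307461] [-0.58643756 -0.09775226 -0.02964278]
```

Emit:
move_arm(increments=[{"jaw": -1,"dx": 0,"dy": 0.0005,"dz": 0,"twist": 0}], force=30)

```text
t: 15.8
eef_pos: [0.564, 0.0127, 0.1322]
ee_rot: [-3.142, 0.0, -3.062]
force: [-0.0, -1.5, -1.0]
width: 0.0322
gripper_force: 30.0
```

```bash
python3 -c "
from station import arm
s=arm.get_state();print(s['eef_pos'],s['ee_rot'],s['force'],s['moment'])"
```

```text
[0.56402709 0.0127118  0.13220084] [-3.14155415e+00  6.48927207e-05 -3.06177653e+00] [-0.038632   -1.49980816 -0.99743498] [-0.7075421  -0.07394502  0.06292173]
```

Emit:
move_arm(increments=[{"jaw": -1,"dx": 0,"dy": 0.0004,"dz": 0,"twist": 0}], force=30)

```text
t: 15.88
eef_pos: [0.564, 0.0131, 0.1322]
ee_rot: [-3.141, -0.0, -3.062]
force: [-0.4, -1.8, 0.4]
width: 0.0318
gripper_force: 30.0
```

Run:
```python
from h import *
s=arm.get_state();print(s['eef_pos'],s['ee_rot'],s['force'],s['moment'])
h=arm.grab_frame('side');g=arm.grab_frame('scene')
cv2.imwrite('pics/k.png',np.hstack([cv2.resize(g[205:285,205:305],(400,320),interpolation=2),cv2.resize(h[140:220,180:280],(400,320),interpolation=2)]))
```

```text
[0.56398178 0.01306975 0.13218862] [-3.14145596e+00 -1.20171184e-05 -3.06175611e+00] [-0.41906666 -1.7941721   0.44243965] [-0.87152906 -0.05697753 -0.01189633]
```

View pics/k.png

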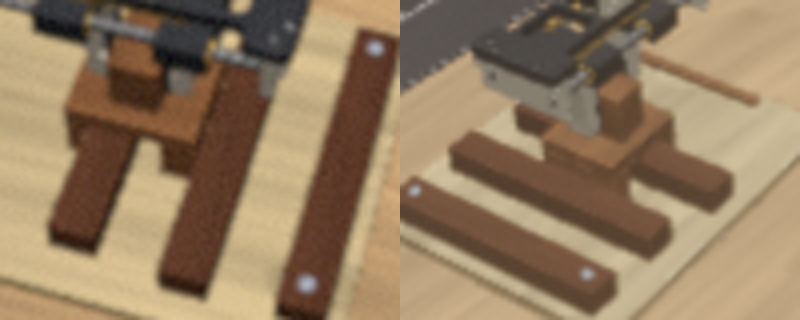

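Both pictures show the thick leg against slat a with all three slats parallel, and the moment rise agrees with contact at the predicted place. One last small nudge, then release.

Emit:
move_arm(increments=[{"jaw": -1,"dx": 0,"dy": 0.0003,"dz": 0,"twist": 0},{"jaw": -1,"dx": 0,"dy": 0,"dz": 0,"twist": 0},{"jaw": -1,"dx": 0,"dy": 0,"dz": 0,"twist": 0}], force=30)

```text
t: 16.23
eef_pos: [0.564, 0.0134, 0.1322]
ee_rot: [-3.142, 0.0, -3.062]
force: [0.1, -2.4, 0.8]
width: 0.0317
gripper_force: 30.0
```

```bash
python3 -c "
from station import arm
s=arm.get_state();print(s['eef_pos'],s['ee_rot'],s['force'],s['moment'])"
```

```text
[0.56398774 0.01337908 0.13221469] [-3.14155724e+00  9.62876641e-05 -3.06178136e+00] [ 0.08032276 -2.44814778  0.75601318] [-0.74145595 -0.04604165  0.01739567]
```

Emit:
move_arm(increments=[{"jaw": -0.1,"dx": 0,"dy": 0,"dz": 0,"twist": 0},{"jaw": 0.2,"dx": 0,"dy": 0,"dz": 0,"twist": 0},{"jaw": 0.5,"dx": 0,"dy": 0,"dz": 0,"twist": 0},{"jaw": 0.8,"dx": 0,"dy": 0,"dz": 0,"twist": 0},{"jaw": 0.8,"dx": 0,"dy": 0,"dz": 0,"twist": 0},{"jaw": 0.8,"dx": 0,"dy": 0,"dz": 0,"twist": 0}], force=5)

```text
t: 16.73
eef_pos: [0.5639, 0.0135, 0.1322]
ee_rot: [3.142, 0.0, -3.062]
force: [0.3, 0.2, 0.4]
width: 0.0665
gripper_force: 0.0
```

Emit:
move_arm(increments=[{"jaw": 0.8,"dx": 0,"dy": 0,"dz": -0.01,"twist": 0},{"jaw": 0.8,"dx": 0,"dy": 0,"dz": -0.02,"twist": 0},{"jaw": 0.8,"dx": 0,"dy": 0,"dz": -0.03,"twist": 0},{"jaw": 0.8,"dx": 0,"dy": 0,"dz": -0.04,"twist": 0},{"jaw": 0.8,"dx": 0,"dy": 0,"dz": -0.04,"twist": 0},{"jaw": 0.8,"dx": 0.03,"dy": 0,"dz": -0.02,"twist": 0},{"jaw": 0.8,"dx": 0.03,"dy": 0,"dz": 0,"twist": 0},{"jaw": 0.8,"dx": 0,"dy": 0,"dz": 0,"twist": 0},{"jaw": 0.8,"dx": 0,"dy": 0,"dz": 0,"twist": 0}])

```text
t: 17.48
eef_pos: [0.5031, 0.0084, 0.294]
ee_rot: [3.141, 0.003, -3.061]
force: [1.1, 0.5, -0.6]
width: 0.0787
gripper_force: 0.0
```

Run:
```python
from h import *
h=arm.grab_frame('side');g=arm.grab_frame('scene')
cv2.imwrite('pics/l.png',np.hstack([cv2.resize(g[190:290,190:310],(400,333),interpolation=2),cv2.resize(h[130:225,175:289],(400,333),interpolation=2)]))
for c in('scene','side'):
  for n in('fixed_slat','slat_a_mid','slat_b_mid','spacer_grip'): print(c,n,[np.round(d['position'],4).tolist() for d in arm.pinpoint(c,n)])
```

```text
scene fixed_slat [[0.5594, 0.142, 0.023]]
scene slat_a_mid [[0.2842, 0.3615, 0.0063], [0.5649, 0.0702, 0.0267], [0.2417, -0.2572, 0.0117]]
scene slat_b_mid [[0.5647, -0.0027, 0.0221]]
scene spacer_grip [[0.5626, 0.0111, 0.082]]
side fixed_slat [[0.5601, 0.1356, 0.0227]]
side slat_a_mid [[0.5677, 0.0729, 0.0228], [0.2439, -0.2506, 0.0138], [0.2871, 0.3689, 0.0135]]
side slat_b_mid [[0.5613, -0.0006, 0.0225]]
side spacer_grip [[0.5627, 0.0109, 0.0826]]
```

View pics/l.png

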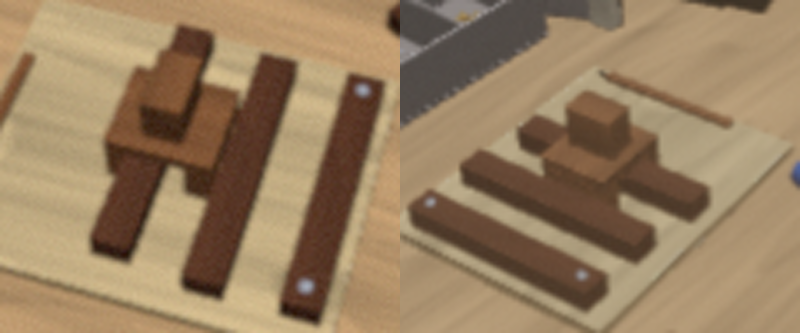

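The spacer stands over slat b, its thick leg against slat a. The slats are parallel at about 70 mm pitch, and the gripper is clear.

```bash
python3 -c "
from station import arm
print(arm.job_done())"
```

```text
the job is handed in; nothing more can be done
None
```

Job handed in after about 18 s of the 51 s: the two loose slats look parallel to the screwed-down one at about 40 mm gaps (camera estimates good to about 4 mm), and the spacer stands over the second slat with the gripper clear.

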